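# Set out the slide-mounting station

### The arm

A 6-joint arm with a two-finger parallel gripper is mounted at the origin on the work surface. World frame = base frame: x ahead of the robot, y to its left, z up, the work surface at z = 0. Lengths are in m, angles in rad, forces in N, time in s.
With the tool pointing down it reaches from about 0.25 to 0.725 m from the base axis. Payload 4 kg.
Tool frame: the origin (TCP) lies between the finger pads; the fingertips stand 17 mm ahead of it and the grasp point (between the pads) lies 2 mm behind it; z points along the fingers, x is the direction in which the jaws open and shut, and the axes are right-handed (so a half turn about z gives the same grasp; the last joint's range is limited). The gripper opens to 85 mm and grips with 20 to 120 N. Pads are 22 mm wide; open, the fingers measure 114 mm over their backs; the gripper's body (76 mm by 85 mm) begins 54 mm behind the grasp point. The pads swing forward as they close: fully open they stand 13 mm farther back than shut.
Start: joints at [-1.347, 0.241, 0.005, 1.335, 0, 1.571], TCP at [0.111, -0.488, 0.248] pointing down, gripper open.
Joint ranges: [-2.72, 2.72], [-1.05, 1.87], [-1.09, 1.28], [-1.99, 2.15], [-1.42, 1.44], [-3.14, 3.14]. Speed limits (rad/s): [2.79, 2.79, 3.14, 3.14, 3.14, 3.14].

### API

Orientations are given as a unit quaternion [x, y, z, w].
In Python, from workcell import telemetry, cams, workorder gives the robot as it stands. The module is installed in compiled form; this text tells all that it offers.
- The arm moves only by the tool apply_moves, never from a script. Its argument "moves" is a list that holds one entry, the list of rows, each a list of 4 numbers: the shift along the tool's x, y, z in mm, then the turn about the tool's z in degrees. A call has exactly 10 rows; each row shifts and turns the pose as measured when the row begins, along the tool's axes as they then stand; what a row does not reach is not made up. A row lasts 1/10 s, in which the tool goes at most 50 mm and 8.59 degrees, less where a joint would pass 70% of its speed; a pose out of reach is approached as far as the arm can. A call with a gripper value outside its range is refused whole. "hand" is the gripper's target within -1 to 1 (fully open at 1, half-way at 0, shut at -1), set as the call begins (left out, the last holds). The fingers move at their own pace and stop on an object; the grip force is fixed at half the most. Time passes only in rows, so rows that do not move let the fingers close, or fill a call up. It gives the time, the measured TCP pose, the force and the opening at its end, in the units of the state.
- telemetry.get_obs(): the state, without advancing time (a new reading comes with each control period).
- cams.camera(name): name is "side" or "top"; returns a dict with "color" (480x640x3 uint8, red, green, blue), "fovy" (degrees; the focal length in pixels is half the picture's height over the tangent of half this angle, whatever the lens; pixels are square), "cx", "cy" (the principal point, pixels), "camera_from_world" (4x4, takes a point from world to camera coordinates). Camera axes: x right, y down, z forward; pixel columns grow to the right and rows downward; lengths in m; the calibration is good to about 2 mm. A picture is of the moment at which its call begins. There is no depth.
- workorder.job_done(): hands the job in, once; it reports no verdict.
The state is a dict: "clock": time; "joint_pos": joint angles; "joint_vel": joint speeds; "tau": joint torques, N m; "eef_pos": TCP position; "tool_rot": TCP orientation; "ft_force": force on the tool from outside, world axes, zero at the start; "ft_torque": the same for the moment, N m; "grip_width": finger opening in m.
Only numpy, scipy, OpenCV 4.12 (cv2) and the standard library are available. Lean on these libraries where they do the work, as an engineer would, in place of code of your own. Each camera call takes 0.05 s, during which the arm holds its last target. There are 200 camera calls.

### The job

Set out the slide-mounting station: lay the wooden slide box flat in the middle of the black square mat with its sides parallel to the mat's, and put the little white cover-glass box on top of it in the middle; stand the tall amber bottle in the middle of the round cork pad, and the short amber bottle on the bench exactly midway between the mat and the pad. Keep the bottles upright and do not knock over or shift the beaker, the petri dish or the brass weight.

Things in the scene. Friction and masses are not known exactly. Their poses are not given: they have to be found in the camera images.
- square_mat: TARGET, fixed: black rubber mat, 110 x 110 mm square, 4 mm thick, lying on the bench. Origin at the centre of its underside (on the bench); x and y along its sides, z up. The cork pad's centre always lies on the mat's y axis, 240 mm away, on the +y or the -y side.
- cork_pad: TARGET, fixed: round cork pad, 84 mm diameter, 6 mm thick, lying on the bench. Origin at the centre of its underside, z up. The midway place is the point of the bench halfway between the origins of pad and mat (120 mm from each); nothing stands there at the start.
- slide_box: Loose: flat closed box for microscope slides, mid-brown wood, 84 (x) x 40 (y) x 32 (z) mm, 70 to 140 g, lying flat; a tiny steel clasp on one long side. Origin at the centre of its underside; x along its length, z up. Grip across its 40 mm width.
- cover_box: Loose: little white plastic box of cover glasses, 28 x 28 mm with a 30 x 30 mm lid rim in its top 6 mm, 24 mm high in all, 20 to 42 g. Origin at the centre of its underside; x and y along its sides, z up.
- tall_bottle: Loose: the tall amber glass bottle with black cap and paper label, 44 mm diameter, 85 mm high, 100 to 200 g, standing; straight-sided over its lower 47 mm, then a shoulder to a 22 mm wide cap. Origin at the centre of its underside, z up.
- short_bottle: Loose: the short amber glass bottle with black cap and paper label, 30 mm diameter, 58 mm high, 35 to 70 g, standing; straight-sided over its lower 31 mm, then a shoulder to a 16 mm wide cap. Origin at the centre of its underside, z up.
- beaker: Bystander, loose, leave alone: empty glass beaker, 56 mm across the rim, 70 mm high. Origin at the centre of its underside.
- petri_dish: Bystander, loose, leave alone: closed clear petri dish, 62 mm diameter, 15 mm high. Origin at the centre of its underside.
- weight: Bystander, loose, leave alone: brass balance weight with a knob, 34 mm diameter, 40 mm high. Origin at the centre of its underside.
There are look-alikes about, which are no part of the job. What is shaped like the slide_box but turquoise is not meant.

How it is judged:
At the end, for the whole second after the job is handed in: Slide box on mat: centred 15 mm, square 0.2 rad. Cover box on slide box: 10 mm. Tall bottle on pad: 13 mm. Short bottle on bench: under 136 mm from both mat and pad centres, 15 mm off their line. All upright, released, at rest; beaker, dish, weight moved under 15 mm (horizontal distance between slide_box and square_mat below 0.015 m and z of slide_box in the frame of square_mat between 0 and 0.008 m and angle between each of slide_box, cover_box, tall_bottle, short_bottle's own z axis and vertical below 0.1 rad and (angle between the x axis of slide_box and the x axis of square_mat, either way round below 0.2 rad or angle between the x axis of slide_box and the y axis of square_mat, either way round below 0.2 rad) and horizontal distance between cover_box and slide_box below 0.01 m and z of cover_box in the frame of slide_box between 0.028 and 0.036 m and horizontal distance between tall_bottle and cork_pad below 0.013 m and height (world z) of tall_bottle between 0.003 and 0.01 m and horizontal distance between short_bottle and square_mat below 0.136 m and horizontal distance between short_bottle and cork_pad below 0.136 m and x of short_bottle in the frame of square_mat between -0.015 and 0.015 m and height (world z) of short_bottle below 0.004 m and linear speed of each of slide_box, cover_box, tall_bottle, short_bottle below 0.02 m/s and contact force between each of slide_box, cover_box, tall_bottle, short_bottle and the fingers below 0.1 N and distance of each of beaker, petri_dish, weight from where it was at the start of the episode below 0.015 m); the robot touches nothing.
It fails at once if a bottle tipped over (more than 0.7 rad) (angle between any of tall_bottle, short_bottle's own z axis and vertical above 0.7 rad).
It fails at once if beaker, petri dish or weight shifted by more than 15 mm or knocked over (distance of any of beaker, petri_dish, weight from where it was at the start of the episode above 0.015 m or angle between any of beaker, petri_dish, weight's own z axis and vertical above 0.5 rad).
It also fails if it takes over 106 s, if anything falls off the work surface, if the arm or the gripper's body presses on something with over 40 N, if the wrist force passes 120 N, or if a joint passes its speed limit or range.

## Working session

There is one attempt and no reset: what is moved stays moved. The work goes in short steps, Python scripts to look and compute and a tool call to move; the robot and the scene stay as the last step left them, time stands still between calls to the robot, and variables do not carry over. Pictures are saved under pics/ and viewed, about 12 in all and at most 16, crops included, and the job is handed in when it is done.

Besides the shell and the picture viewer there is one more tool, called by a JSON object that holds its "name" and its "arguments". apply_moves: Moves the arm, as the interface text tells. Its arguments: {"type":"object","properties":{"moves":{"type":"array"},"hand":{"type":"number"}},"required":["moves"]}

```bash
mkdir -p pics
cat > h.py <<'E'
import numpy as np, cv2
from workcell import telemetry, cams, workorder
def snap(n,tag):
    c=cams.camera(n); np.savez(f'pics/{tag}.npz',**c); cv2.imwrite(f'pics/{tag}.png',c['color'][...,::-1]); return c
def load(tag): return dict(np.load(f'pics/{tag}.npz'))
def K(c):
    f=240/np.tan(np.radians(float(c['fovy']))/2); return np.array([[f,0,float(c['cx'])],[0,f,float(c['cy'])],[0,0,1]])
def w(c,u,v,z=0.):
    T=c['camera_from_world'];R=T[:3,:3];o=-R.T@T[:3,3];d=R.T@np.linalg.inv(K(c))@np.array([u,v,1.]);return o+d*(z-o[2])/d[2]
def px(c,p):
    T=c['camera_from_world'];q=K(c)@(T[:3,:3]@np.array(p)+T[:3,3]);return q[:2]/q[2]
E
python3 - <<'E'
from h import *
for n in('top','side'):
    c=snap(n,n+'0');T=c['camera_from_world'];print(n,c['fovy'],c['cx'],c['cy'],(-T[:3,:3].T@T[:3,3]).round(3)); print(T.round(3))
o=telemetry.get_obs();print({k:np.round(v,3) for k,v in o.items()})
E
```

```text
top 44.33814650987017 322.59045173426074 234.1350790749243 [0.443 0.021 1.665]
[[ 0.026 -1.    -0.005  0.019]
 [-0.995 -0.025 -0.092  0.595]
 [ 0.092  0.008 -0.996  1.617]
 [ 0.     0.     0.     1.   ]]
side 49.99366518771937 315.2509085618617 239.27541704858174 [ 0.542 -0.966  0.631]
[[ 9.990e-01 -5.300e-02  1.000e-03 -5.930e-01]
 [-2.700e-02 -5.140e-01 -8.570e-01  5.900e-02]
 [ 4.600e-02  8.560e-01 -5.150e-01  1.126e+00]
 [ 0.000e+00  0.000e+00  0.000e+00  1.000e+00]]
{'clock': np.float64(0.1), 'joint_pos': array([-1.347,  0.241,  0.004,  1.335, -0.   ,  1.571]), 'joint_vel': array([ 0.001, -0.001,  0.003,  0.002,  0.001, -0.001]), 'tau': array([ 0.0000e+00, -3.7314e+01,  2.5301e+01,  1.1000e-02,  0.0000e+00,
        0.0000e+00]), 'eef_pos': array([ 0.111, -0.487,  0.247]), 'tool_rot': array([ 0.782, -0.624, -0.001, -0.001]), 'ft_force': array([-0.492,  0.177, -0.384]), 'ft_torque': array([ 0.014, -0.022,  0.034]), 'grip_width': np.float64(0.086)}
```

View pics/top0.png

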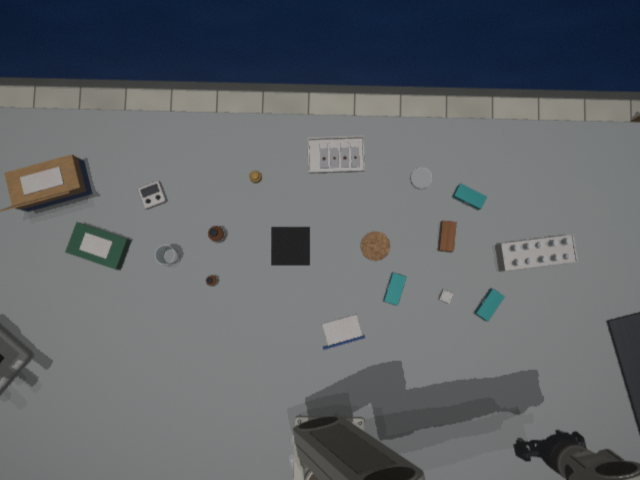

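View pics/side0.png

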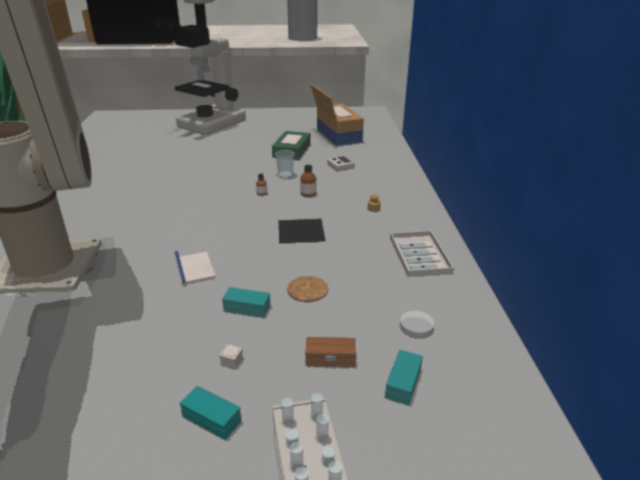

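The top view shows the mat (291,246), cork pad (375,246), wooden box (448,236), cover box (446,296), tall bottle (216,233), and short bottle (212,281). There are three turquoise decoys at (470,196), (396,289) and (490,305). The bystanders are the beaker (168,255), dish (421,178) and weight (256,176). Other things that could be mistaken for the slide box are the turquoise boxes and the orange/blue crate (45,185). The wooden brown one with the clasp is at (448,236), and the side view agrees at (330,351).

Next I'll take close crops.

Run:
```python
from h import *
c=load('top0');s=load('side0')
im=c['color'][...,::-1]
a=cv2.resize(im[205:325,385:505],(600,600),interpolation=cv2.INTER_CUBIC)
cv2.imwrite('pics/cropA.png',a)
b=cv2.resize(im[200:300,150:400],(800,320),interpolation=cv2.INTER_CUBIC)
sd=cv2.resize(s['color'][...,::-1][150:210,240:390],(700,280),interpolation=cv2.INTER_CUBIC)
o=np.zeros((600,800,3),np.uint8);o[:320]=b;o[320:,:700]=sd;cv2.imwrite('pics/cropB.png',o)
for n,uv,z in [('mat',(291,246),.004),('pad',(375.5,246),.006),('box',(448,236.5),.032),('cov',(446.5,296.5),.024),('tall',(216.5,233.5),.085),('short',(212,281),.058),('beaker',(168,255),.04),('dish',(421,178),.015),('wt',(256,176),.03)]:
    print(n,w(c,*uv,z).round(3))
for n,uv,z in [('mat',(301.5,231),.004),('pad',(308,289),.006),('box',(331,343),.032),('cov',(232,352),.02),('tallcap',(308,169),.085),('shortcap',(261,177),.058)]: print('s',n,w(s,*uv,z).round(3))
```

```text
mat [0.56  0.123 0.004]
pad [ 0.566 -0.116  0.006]
box [ 0.596 -0.315  0.032]
cov [ 0.43  -0.313  0.024]
tall [0.583 0.32  0.085]
short [0.456 0.332 0.058]
beaker [0.524 0.46  0.04 ]
dish [ 0.762 -0.241  0.015]
wt [0.754 0.226 0.03 ]
s mat [0.567 0.117 0.004]
s pad [ 0.573 -0.122  0.006]
s box [ 0.604 -0.312  0.032]
s cov [ 0.437 -0.312  0.02 ]
s tallcap [0.591 0.306 0.085]
s shortcap [0.464 0.322 0.058]
```

View pics/cropA.png

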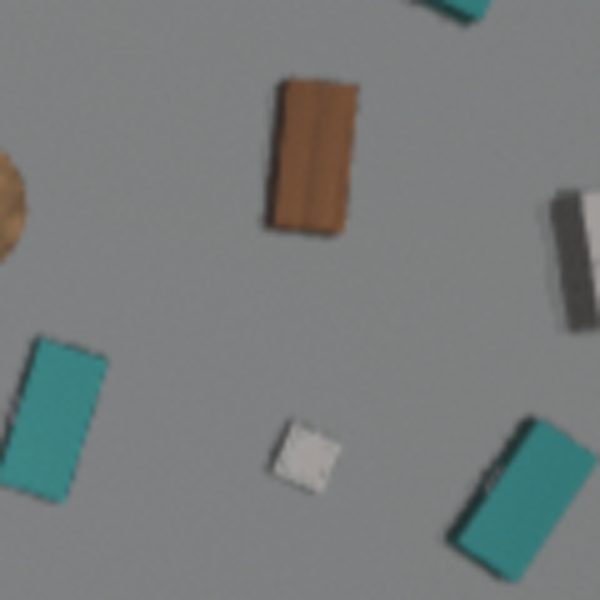

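View pics/cropB.png

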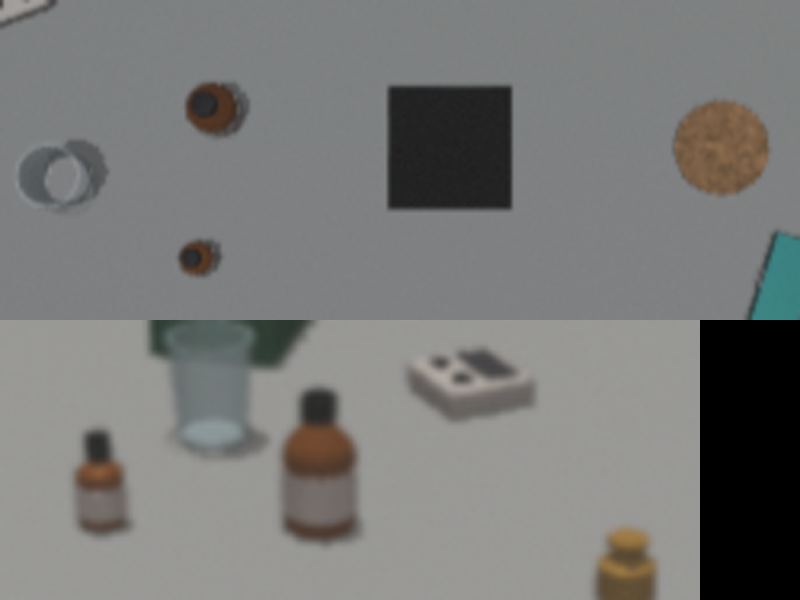

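```bash
cat >> h.py <<'E'
from scipy.spatial.transform import Rotation as Ro
def plan(x,y,z,yaw=None):
    "tool-frame shift mm to target, then turn deg (yaw: world angle of jaw axis, mod 180)"
    o=telemetry.get_obs();R=Ro.from_quat(o['tool_rot']).as_matrix();p=o['eef_pos']
    cy=np.degrees(np.arctan2(R[1,0],R[0,0])); t=0 if yaw is None else (cy-yaw+90)%180-90
    print('t',round(float(o['clock']),2),'pos',(p*1000).round(1),'yaw',round(cy,1),'j6',o['joint_pos'][5].round(2),'g',(o['grip_width']*1000).round(1),'| shift',(R.T@(np.array([x,y,z])-p)*1000).round(1),'turn',round(t,1))
E
python3 - <<'E'
from h import *
c=load('top0')
A=lambda p:p/5+np.array([385,205])
B=lambda p:p/3.2+np.array([150,200])
a=np.array
q=[w(c,*A(a(p)),.032) for p in [(290,80),(358,87),(341,233),(275,228)]]
d=(q[0]+q[1]-q[2]-q[3])/2;print('box',np.mean(q,0).round(4),np.hypot(*d[:2]),np.linalg.norm(q[0]-q[1]),np.degrees(np.arctan2(d[1],d[0])))
q=[w(c,*A(a(p)),.024) for p in [(295,422),(341,453),(321,493),(277,463)]]
d=q[0]-q[3];print('cov',np.mean(q,0).round(4),np.linalg.norm(d),np.linalg.norm(q[0]-q[1]),np.degrees(np.arctan2(d[1],d[0])))
q=[w(c,*B(a(p)),.004) for p in [(388,86),(511,86),(512,208),(388,208)]]
d=(q[0]+q[1]-q[2]-q[3])/2;print('mat',np.mean(q,0).round(4),np.linalg.norm(d),np.degrees(np.arctan2(d[1],d[0])))
print('pad',w(c,*B(a((721,147))),.006).round(4),'tallcap',w(c,*B(a((203,103))),.085).round(4),'shortcap',w(c,*B(a((191,257))),.058).round(4))
plan(.6,-.313,.12,-95)
E
```

```text
box [ 0.5964 -0.3151  0.032 ] 0.08272338959774016 0.03798190269717925 -5.8160681341643805
cov [ 0.4298 -0.3136  0.024 ] 0.024864706803568858 0.030374851155094692 -23.202216902877215
mat [0.5608 0.1241 0.004 ] 0.10807477321647717 1.9960369426958944
pad [ 0.5665 -0.1152  0.006 ] tallcap [0.5867 0.3283 0.085 ] shortcap [0.4574 0.3381 0.058 ]Traceback (most recent call last):
  File "<stdin>", line 13, in <module>
  File "h.py", line 17, in plan
    print('t',round(float(o['clock']),2),'pos',(p*1000).round(1),'yaw',round(cy,1),'j6',o['joint_pos'][5].round(2),'g',(o['grip_width']*1000).round(1),'| shift',(R.T@(np.array([x,y,z])-p)*1000).round(1),'turn',round(t,1))
                                                                                                                       ^^^^^^^^^^^^^^^^^^^^^^^^^^^^
AttributeError: 'float' object has no attribute 'round'
```

```bash
sed -i "s/(o\['grip_width'\]\*1000).round(1)/round(float(o['grip_width'])*1000,1)/" h.py
python3 -c "
from h import *
plan(.6,-.313,.12,-95.8)"
```

```text
t 0.1 pos [ 110.9 -487.   247.5] yaw -77.2 j6 1.57 g 85.5 | shift [ -60.8 -515.6  127.6] turn 18.6
```

{"name": "apply_moves", "arguments": {"moves": [[[-6,-48,8,0],[-6,-48,8,0],[-6,-48,8,0],[-6,-48,8,0],[-6,-48,8,0],[-6,-48,8,0],[-6,-48,8,0],[-6,-48,8,0],[-6,-48,8,0],[-6,-48,8,0]]], "hand": 1}}

```text
clock: 1.1
eef_pos: [0.5705, -0.3236, 0.1608]
tool_rot: [0.777, -0.63, -0.003, 0.001]
ft_force: [0.4, -1.3, 0.7]
grip_width: 0.0854
```

```bash
python3 -c "
from h import *
plan(.6,-.313,.12,-95.8)"
```

```text
t 1.1 pos [ 570.5 -323.6  160.8] yaw -78.1 j6 2.42 g 85.4 | shift [ -4.2 -31.3  40.6] turn 17.7
```

{"name": "apply_moves", "arguments": {"moves": [[[-4,-31,30,0],[0,0,10,8],[0,0,0,8],[0,0,0,2],[0,0,0,0],[0,0,0,0],[0,0,0,0],[0,0,0,0],[0,0,0,0],[0,0,0,0]]]}}

```text
clock: 2.1
eef_pos: [0.6054, -0.3053, 0.1094]
tool_rot: [-0.669, 0.743, 0.008, -0.003]
ft_force: [-0.1, 0.6, 0.2]
grip_width: 0.0855
```

```bash
python3 -c "
from h import *
plan(.6,-.313,.02,-95.8)
c=snap('top','top1');s=snap('side','side1')
p=telemetry.get_obs()['eef_pos'];print(px(c,p),px(s,p),px(s,p-[0,0,.01]))
a=cv2.resize(c['color'][190:280,400:490,::-1],(400,400),interpolation=cv2.INTER_CUBIC)
b=cv2.resize(s['color'][250:400,255:405,::-1],(400,400),interpolation=cv2.INTER_CUBIC)
cv2.imwrite('pics/c1.png',np.hstack([a,b]))"
```

```text
t 2.1 pos [ 605.4 -305.3  109.4] yaw -96.1 j6 2.78 g 85.5 | shift [ 8.8  3.  89.4] turn -0.3
[450.57341761 230.30760835] [332.27959903 304.36457382] [332.17082918 309.21126877]
```

View pics/c1.png

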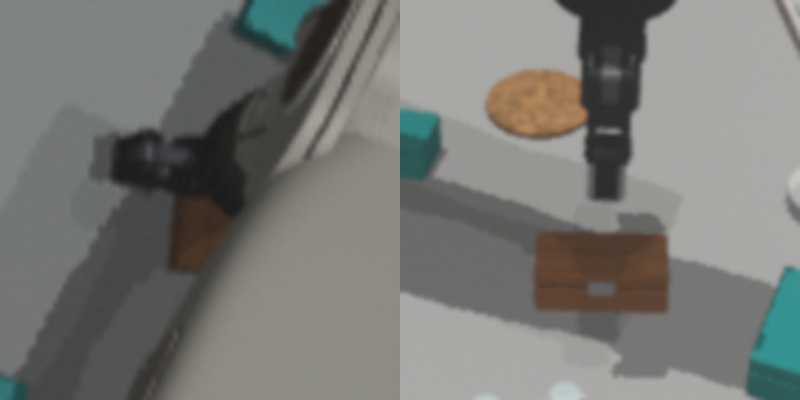

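```bash
python3 -c "
from h import *
c=load('top1');s=load('side1')
o=telemetry.get_obs();R=Ro.from_quat(o['tool_rot']).as_matrix();p=o['eef_pos']
for sg in(1,-1):
  q=p+R@np.array([sg*.043,0,.004]);print(q.round(4),px(s,q),px(c,q), px(c,p+R@np.array([sg*.057,0,-.01])))
print('front-top edge L,R', w(s,255+537*.375-150,250+232*.375,.032))
for u,v,z in [(536,281,.016+.0),(668,285,.016)]: print(w(s,255+(u-400)*.375,250+v*.375,z))
print([w(s,255+(u-400)*.375,250+v*.375,z).round(4) for u,v,z in [(538,232,.032),(667,234,.032),(536,282,.032),(668,286,.032),(536,308,0),(667,311,0)]])
"
```

```text
[ 0.6008 -0.348   0.1051] [331.52135075 323.70943512] [466.32515128 232.59624444] [472.91863737 232.70568133]
[ 0.6099 -0.2625  0.1057] [332.81343525 290.34637825] [434.1704626  228.36372992] [429.91167136 227.04528105]
front-top edge L,R [ 0.56305491 -0.29451562  0.032     ]
[ 0.56121996 -0.32224939  0.016     ]
[ 0.6441442  -0.33018308  0.016     ]
[array([ 0.5637, -0.2945,  0.032 ]), array([ 0.6464, -0.3008,  0.032 ]), array([ 0.5607, -0.3399,  0.032 ]), array([ 0.6414, -0.3476,  0.032 ]), array([ 0.5608, -0.3296,  0.    ]), array([ 0.6434, -0.3366,  0.    ])]
```

{"name": "apply_moves", "arguments": {"moves": [[[8,3,15,0],[0,0,15,0],[0,0,15,0],[0,0,10,0],[0,0,5,0],[0,0,0,0],[0,0,0,0],[0,0,0,0],[0,0,0,0],[0,0,0,0]]]}}

```text
clock: 3.2
eef_pos: [0.6033, -0.3141, 0.052]
tool_rot: [-0.669, 0.743, 0.005, -0.002]
ft_force: [0.2, -0.7, 0.7]
grip_width: 0.0852
```

```bash
python3 -c "
from h import *
plan(.603,-.313,.02,-95.8)"
```

```text
t 3.2 pos [ 603.3 -314.1   52. ] yaw -96.0 j6 2.77 g 85.2 | shift [-0.9  0.1 32. ] turn -0.2
```

Good tracking. I'll lower and grip.

{"name": "apply_moves", "arguments": {"moves": [[[0,0,15,0],[0,0,11,0],[0,0,5,0],[0,0,1,0],[0,0,0,0],[0,0,0,0],[0,0,0,0],[0,0,0,0],[0,0,0,0],[0,0,0,0]]]}}

```text
clock: 4.2
eef_pos: [0.6033, -0.314, 0.0176]
tool_rot: [-0.669, 0.743, 0.004, -0.001]
ft_force: [-0.0, 0.7, -0.6]
grip_width: 0.0854
```

{"name": "apply_moves", "arguments": {"moves": [[[0,0,0,0],[0,0,0,0],[0,0,0,0],[0,0,0,0],[0,0,0,0],[0,0,0,0],[0,0,0,0],[0,0,0,0],[0,0,0,0],[0,0,0,0]]], "hand": -1}}

```text
clock: 5.2
eef_pos: [0.6037, -0.3143, 0.0184]
tool_rot: [-0.669, 0.743, 0.003, -0.001]
ft_force: [0.2, -0.1, 0.1]
grip_width: 0.0393
```

```bash
python3 -c "
from h import *
plan(.603,-.313,.12,-95.8)"
```

```text
t 5.2 pos [ 603.7 -314.3   18.4] yaw -96.0 j6 2.77 g 39.3 | shift [  -1.5    1.5 -101.6] turn -0.2
```

{"name": "apply_moves", "arguments": {"moves": [[[0,0,-30,0],[0,0,-30,0],[0,0,-30,-8],[0,0,0,-8],[0,0,0,-8],[0,0,0,-8],[0,0,0,-8],[0,0,0,-8],[0,0,0,-8],[0,0,0,-8]]]}}

```text
clock: 6.2
eef_pos: [0.602, -0.3133, 0.1082]
tool_rot: [0.967, -0.254, -0.007, -0.002]
ft_force: [-0.3, -0.2, -1.3]
grip_width: 0.0393
```

{"name": "apply_moves", "arguments": {"moves": [[[0,0,0,-8],[0,0,0,-8],[0,0,0,-8],[0,0,0,-8],[0,0,0,-2],[0,0,0,0],[0,0,0,0],[0,0,0,0],[0,0,0,0],[0,0,0,0]]]}}

```text
clock: 7.2
eef_pos: [0.6001, -0.3122, 0.1048]
tool_rot: [0.999, 0.052, -0.009, -0.006]
ft_force: [0.2, -1.0, -1.1]
grip_width: 0.0391
```

```bash
python3 -c "
from h import *
plan(.567,.121,.1,2)"
```

```text
t 7.2 pos [ 600.1 -312.2  104.8] yaw 6.0 j6 0.99 g 39.1 | shift [  12.4 -434.2   10.1] turn 4.0
```

{"name": "apply_moves", "arguments": {"moves": [[[0,-47,1,0],[1,-47,1,0],[1,-47,1,0],[1,-47,1,0],[1,-47,1,0],[1,-47,1,0],[1,-47,1,0],[1,-47,1,0],[1,-40,1,0],[0,0,0,4]]]}}

```text
clock: 8.2
eef_pos: [0.5674, 0.1148, 0.1013]
tool_rot: [1.0, 0.012, -0.004, -0.005]
ft_force: [-0.4, -0.6, -1.3]
grip_width: 0.0392
```

{"name": "apply_moves", "arguments": {"moves": [[[0,0,0,0],[0,0,0,0],[0,0,0,0],[0,0,0,0],[0,0,0,0],[0,0,0,0],[0,0,0,0],[0,0,0,0],[0,0,0,0],[0,0,0,0]]]}}

```text
clock: 9.2
eef_pos: [0.568, 0.1121, 0.1017]
tool_rot: [1.0, 0.012, -0.004, -0.005]
ft_force: [0.3, -0.1, -1.4]
grip_width: 0.0387
```

```bash
python3 -c "
from h import *
plan(.567,.121,.05,2)
s=snap('side','side2');c=snap('top','top2')
a=cv2.resize(c['color'][190:310,220:400,::-1],(600,400),interpolation=cv2.INTER_CUBIC)[:,:400]
b=cv2.resize(s['color'][150:270,240:360,::-1],(400,400),interpolation=cv2.INTER_CUBIC)
cv2.imwrite('pics/c2.png',np.hstack([a,b]))"
```

```text
t 9.2 pos [568.  112.1 101.7] yaw 1.3 j6 1.74 g 38.7 | shift [-0.4 -8.4 51.8] turn -0.7
```

View pics/c2.png

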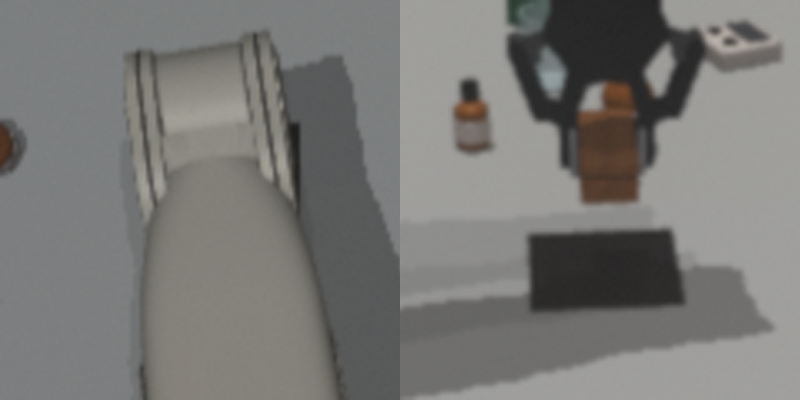

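```bash
python3 -c "
from h import *
s=load('side2');f=lambda u,v,z:w(s,240+(u-400)*.3,150+v*.3,z)
m=[f(*q,.004) for q in[(529,235),(671,230),(684,304),(530,311)]];print(np.round(m,4),np.mean(m,0))
print('box bottom front',f(580,203,.083),f(638,200,.083))
o=telemetry.get_obs();p=o['eef_pos'];R=Ro.from_quat(o['tool_rot']).as_matrix()
for a in(-.042,.042): print(px(s,p+R@np.array([.0,-a,.018])), px(s,p+R@np.array([-.02,-a,.018])),px(s,p+R@np.array([.02,-a,.018])))
print('obs',240+(180)*.3,150+203*.3,240+238*.3,210)
"
```

```text
[[0.5112 0.1733 0.004 ]
 [0.6188 0.1755 0.004 ]
 [0.6211 0.0667 0.004 ]
 [0.5127 0.0629 0.004 ]] [0.56594186 0.11960586 0.004     ]
box bottom front [0.54950468 0.07312104 0.083     ] [0.58925367 0.07545491 0.083     ]
[302.51933332 211.14740048] [293.71897691 211.39612049] [311.29848503 210.89927977]
[300.57193703 194.58440814] [292.27594133 194.79995975] [308.84909134 194.36934608]
obs 294.0 210.9 311.4 210
```

{"name": "apply_moves", "arguments": {"moves": [[[-3,-4,15,0],[0,0,15,0],[0,0,15,0],[0,0,10,0],[0,0,10,0],[0,0,3,0],[0,0,2,0],[0,0,0,0],[0,0,0,0],[0,0,0,0]]]}}

```text
clock: 10.3
eef_pos: [0.5668, 0.1179, 0.0315]
tool_rot: [1.0, 0.012, -0.001, -0.006]
ft_force: [0.2, 0.1, -0.1]
grip_width: 0.0393
```

```bash
python3 -c "
from h import *
plan(.565,.116,.023,1.3)"
```

```text
t 10.3 pos [566.8 117.9  31.5] yaw 1.4 j6 1.75 g 39.3 | shift [-1.8  2.   8.5] turn 0.1
```

{"name": "apply_moves", "arguments": {"moves": [[[-2,1,3,0],[0,0,3,0],[0,0,2,0],[0,0,0,0],[0,0,0,0],[0,0,0,0],[0,0,0,0],[0,0,0,0],[0,0,0,0],[0,0,0,0]]]}}

```text
clock: 11.3
eef_pos: [0.5654, 0.117, 0.024]
tool_rot: [1.0, 0.012, -0.0, -0.006]
ft_force: [0.4, -0.7, -0.4]
grip_width: 0.0393
```

{"name": "apply_moves", "arguments": {"moves": [[[0,0,0,0],[0,0,0,0],[0,0,0,0],[0,0,0,0],[0,0,0,0],[0,0,0,0],[0,0,0,0],[0,0,-30,0],[0,0,-30,0],[0,0,-30,0]]], "hand": 1}}

```text
clock: 12.3
eef_pos: [0.5615, 0.1152, 0.1111]
tool_rot: [1.0, 0.012, -0.006, -0.005]
ft_force: [1.2, 0.2, 0.2]
grip_width: 0.0851
```

```bash
python3 -c "
from h import *
plan(.435,-.313,.12,-23)"
```

```text
t 12.3 pos [561.5 115.2 111.1] yaw 1.4 j6 1.74 g 85.1 | shift [-137.   424.9  -11.3] turn 24.4
```

{"name": "apply_moves", "arguments": {"moves": [[[-13,42,-1,0],[-13,42,-1,0],[-13,42,-1,0],[-13,42,-1,0],[-13,42,-1,0],[-13,42,-1,0],[-13,42,-1,0],[-13,42,-1,0],[-13,42,-1,0],[-13,42,-1,0]]]}}

```text
clock: 13.3
eef_pos: [0.4475, -0.3173, 0.1246]
tool_rot: [1.0, 0.019, 0.004, -0.005]
ft_force: [1.0, -0.3, -0.6]
grip_width: 0.0853
```

{"name": "apply_moves", "arguments": {"moves": [[[0,0,0,8],[0,0,0,8],[0,0,0,8],[0,0,0,0],[0,0,0,0],[0,0,0,0],[0,0,0,0],[0,0,0,0],[0,0,0,0],[0,0,0,0]]]}}

```text
clock: 14.3
eef_pos: [0.4449, -0.3247, 0.1247]
tool_rot: [0.98, -0.198, 0.004, -0.005]
ft_force: [0.1, 0.1, 0.0]
grip_width: 0.0854
```

```bash
python3 -c "
from h import *
plan(.436,-.312,.02,-23)
s=snap('side','side3');c=load('side0')
a=cv2.resize(s['color'][250:400,155:305,::-1],(400,400),interpolation=cv2.INTER_CUBIC)
b=cv2.resize(s['color'][170:270,240:340,::-1],(400,400),interpolation=cv2.INTER_CUBIC)
cv2.imwrite('pics/c3.png',np.hstack([a,b]))"
```

```text
t 14.3 pos [ 444.9 -324.7  124.7] yaw -22.8 j6 1.33 g 85.4 | shift [-13.7  -7.1 104.8] turn 0.2
```

View pics/c3.png

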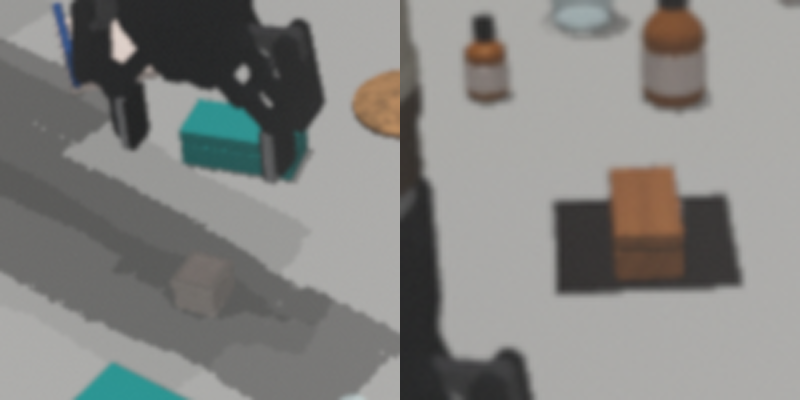

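```bash
python3 -c "
from h import *
s=load('side3');f=lambda u,v,z:w(s,240+(u-400)*.25,170+v*.25,z)
m=[f(*q,.004) for q in[(556,203),(727,197),(741,284),(559,293)]];print(np.mean(m,0).round(4))
a,b=f(615,280,.004),f(684,276,.004);print(a,b,(a+b)/2+[0,.042,0]); 
a=[f(*q,.036) for q in[(610,171),(673,168),(684,233),(615,238)]];print('top',np.mean(a,0).round(4))
g=lambda u,v,z:w(s,155+u*.375,250+v*.375,z)
print('cov',g(202,284,.012),g(206,272,.024))
o=telemetry.get_obs();p=o['eef_pos'];R=Ro.from_quat(o['tool_rot']).as_matrix()
for x in(-.043,.043): print((px(s,p+R@np.array([x,0,.004]))-[155,250])/.375)
"
```

```text
[0.5669 0.1192 0.004 ]
[0.54735035 0.0760614  0.004     ] [0.58820555 0.07852304 0.004     ] [0.56777795 0.11929222 0.004     ]
top [0.5668 0.1128 0.036 ]
cov [ 0.43407484 -0.3140495   0.012     ] [ 0.4377537  -0.31612676  0.024     ]
[139.06115528 143.94929828]
[269.83078576 174.70917222]
```

{"name": "apply_moves", "arguments": {"moves": [[[-13,-8,15,0],[0,0,20,0],[0,0,20,0],[0,0,15,0],[0,0,5,0],[0,0,0,0],[0,0,0,0],[0,0,0,0],[0,0,0,0],[0,0,0,0]]]}}

```text
clock: 15.35
eef_pos: [0.4395, -0.3132, 0.0515]
tool_rot: [0.98, -0.197, 0.008, -0.003]
ft_force: [0.8, -0.4, -0.2]
grip_width: 0.0852
```

```bash
python3 -c "
from h import *
plan(.437,-.312,.018,-23)"
```

```text
t 15.35 pos [ 439.5 -313.2   51.5] yaw -22.8 j6 1.34 g 85.2 | shift [-3.3  0.2 33.5] turn 0.2
```

{"name": "apply_moves", "arguments": {"moves": [[[-2,0,15,0],[0,0,11,0],[0,0,4,0],[0,0,1,0],[0,0,0,0],[0,0,0,0],[0,0,0,0],[0,0,0,0],[0,0,0,0],[0,0,0,0]]]}}

```text
clock: 16.35
eef_pos: [0.4407, -0.3142, 0.0226]
tool_rot: [0.98, -0.197, 0.011, -0.002]
ft_force: [0.4, -0.4, -0.9]
grip_width: 0.0857
```

{"name": "apply_moves", "arguments": {"moves": [[[0,0,0,0],[0,0,0,0],[0,0,0,0],[0,0,0,0],[0,0,0,0],[0,0,0,0],[0,0,0,0],[0,0,0,0],[0,0,0,0],[0,0,0,0]]], "hand": -1}}

```text
clock: 17.35
eef_pos: [0.4409, -0.3143, 0.0231]
tool_rot: [0.98, -0.197, 0.011, -0.002]
ft_force: [-0.2, 0.7, 0.8]
grip_width: 0.0284
```

{"name": "apply_moves", "arguments": {"moves": [[[0,0,-25,0],[0,0,-30,0],[0,0,-35,0],[0,0,-35,-8],[0,0,0,-8],[0,0,0,-8],[0,0,0,0],[0,0,0,0],[0,0,0,0],[0,0,0,0]]]}}

```text
clock: 18.35
eef_pos: [0.436, -0.3127, 0.1501]
tool_rot: [1.0, 0.015, 0.008, -0.001]
ft_force: [0.7, 0.8, 0.6]
grip_width: 0.0284
```

```bash
python3 -c "
from h import *
plan(.565,.117,.14,1.4)"
```

```text
t 18.35 pos [ 436.  -312.7  150.1] yaw 1.8 j6 0.91 g 28.4 | shift [ 141.9 -425.5   13.4] turn 0.4
```

{"name": "apply_moves", "arguments": {"moves": [[[14,-42,0,0],[14,-42,0,0],[14,-42,0,0],[14,-42,0,0],[14,-42,0,0],[14,-42,0,0],[14,-42,0,0],[14,-42,0,0],[14,-42,0,0],[10,-30,0,0]]]}}

```text
clock: 19.35
eef_pos: [0.5658, 0.1081, 0.1487]
tool_rot: [1.0, 0.003, 0.006, -0.001]
ft_force: [-0.2, -0.1, -0.4]
grip_width: 0.0285
```

{"name": "apply_moves", "arguments": {"moves": [[[0,0,0,0],[0,0,0,0],[0,0,0,0],[0,0,0,0],[0,0,0,0],[0,0,0,0],[0,0,0,0],[0,0,0,0],[0,0,0,0],[0,0,0,0]]]}}

```text
clock: 20.35
eef_pos: [0.565, 0.1074, 0.1471]
tool_rot: [1.0, 0.002, 0.004, -0.0]
ft_force: [0.1, 1.1, -0.6]
grip_width: 0.0283
```

```bash
python3 -c "
from h import *
plan(.565,.117,.065,1.4)"
```

```text
t 20.35 pos [565.  107.4 147.1] yaw 0.2 j6 1.76 g 28.3 | shift [-0.7 -9.6 82.1] turn -1.2
```

{"name": "apply_moves", "arguments": {"moves": [[[0,-10,15,0],[0,0,20,0],[0,0,20,0],[0,0,12,0],[0,0,3,0],[0,0,0,0],[0,0,0,0],[0,0,0,0],[0,0,0,0],[0,0,0,0]]]}}

```text
clock: 21.35
eef_pos: [0.5693, 0.1187, 0.0794]
tool_rot: [1.0, 0.002, 0.009, -0.001]
ft_force: [-0.3, 0.1, -0.2]
grip_width: 0.0282
```

```bash
python3 -c "
from h import *
plan(.565,.117,.059,1.4)
s=snap('side','side4')
b=cv2.resize(s['color'][160:270,240:350,::-1],(600,600),interpolation=cv2.INTER_CUBIC)
cv2.imwrite('pics/c4.png',b)"
```

```text
t 21.35 pos [569.3 118.7  79.4] yaw 0.2 j6 1.77 g 28.2 | shift [-4.6  1.7 20.4] turn -1.2
```

View pics/c4.png

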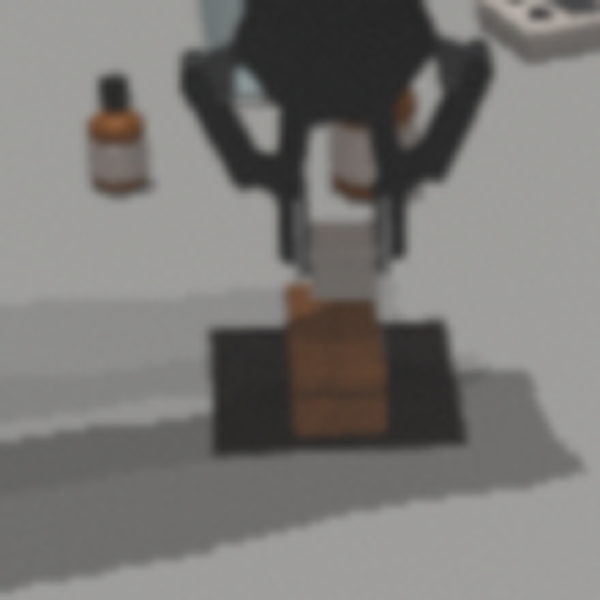

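```bash
python3 -c "
from h import *
s=load('side4');f=lambda u,v,z:w(s,240+u*.18333,160+v*.18333,z)
print('cov',f(343,298,.0563)+[0,.014,0], 'box',f(340,437,.004)+[0,.042,0], f(336,390,.036))"
```

```text
cov [0.57042359 0.11786879 0.0563    ] box [0.56755349 0.11647894 0.004     ] [0.56578778 0.05987285 0.036     ]
```

{"name": "apply_moves", "arguments": {"moves": [[[-3,1,8,0],[-1,0,7,0],[0,0,3,0],[0,0,1,0],[0,0,0,0],[0,0,0,0],[0,0,0,0],[0,0,0,0],[0,0,0,0],[0,0,0,0]]]}}

```text
clock: 22.4
eef_pos: [0.5654, 0.1176, 0.0591]
tool_rot: [1.0, 0.002, 0.009, -0.001]
ft_force: [-0.4, -0.6, -0.2]
grip_width: 0.0283
```

```bash
python3 -c "
from h import *
plan(.5665,.1175,.059,1.4);print(telemetry.get_obs()['ft_force'])"
```

```text
t 22.4 pos [565.4 117.6  59.1] yaw 0.2 j6 1.77 g 28.3 | shift [1.1 0.1 0.2] turn -1.2
[-0.39841368 -0.56517197 -0.22763966]
```

{"name": "apply_moves", "arguments": {"moves": [[[0,0,0,0],[0,0,0,0],[0,0,0,0],[0,0,0,0],[0,0,0,0],[0,0,0,0],[0,0,-20,0],[0,0,-40,0],[0,0,-40,0],[0,0,-40,0]]], "hand": 1}}

```text
clock: 23.4
eef_pos: [0.558, 0.1162, 0.1952]
tool_rot: [1.0, 0.002, 0.0, 0.0]
ft_force: [-0.0, 0.2, -1.3]
grip_width: 0.0851
```

```bash
python3 -c "
from h import *
plan(.593,.31,.2,0)"
```

```text
t 23.4 pos [558.  116.2 195.2] yaw 0.2 j6 1.77 g 85.1 | shift [  35.8 -193.7   -4.9] turn 0.2
```

{"name": "apply_moves", "arguments": {"moves": [[[7,-40,5,0],[7,-40,5,0],[7,-40,5,0],[7,-40,5,0],[7,-32,5,0],[0,0,10,0],[0,0,0,0],[0,0,0,0],[0,0,0,0],[0,0,0,0]]]}}

```text
clock: 24.4
eef_pos: [0.5994, 0.3126, 0.1707]
tool_rot: [1.0, -0.001, 0.01, -0.002]
ft_force: [-0.1, -0.4, -0.3]
grip_width: 0.0856
```

```bash
python3 -c "
from h import *
plan(.593,.315,.037,0)
s=snap('side','side5')
b=cv2.resize(s['color'][130:250,240:390,::-1],(750,600),interpolation=cv2.INTER_CUBIC)
cv2.imwrite('pics/c5.png',b)"
```

```text
t 24.4 pos [599.4 312.6 170.7] yaw -0.2 j6 2.06 g 85.6 | shift [ -9.   -1.9 133.5] turn -0.2
```

View pics/c5.png

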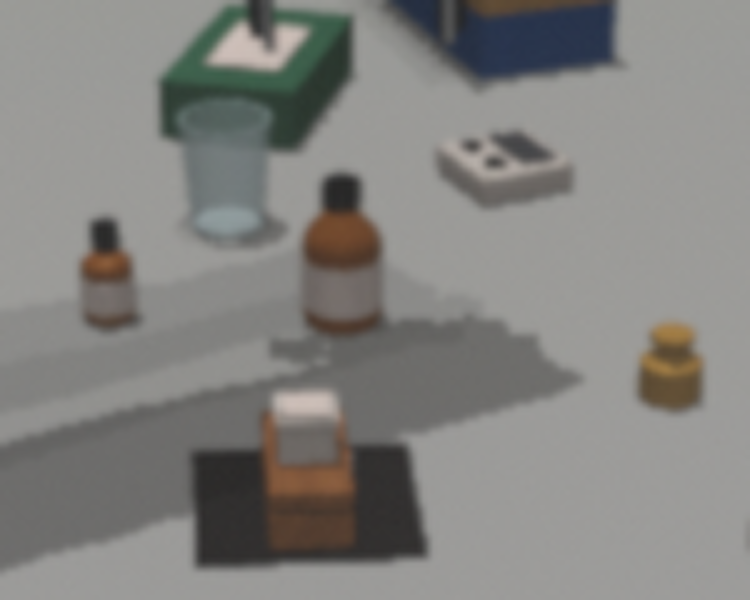

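```bash
python3 -c "
from h import *
s=load('side5');f=lambda u,v,z:w(s,240+u*.2,130+v*.2,z)
print('tall',f(341,333,.0)+[0,.022,0],f(341,181,.085),f(341,205,.072))
print('short',f(108,328,.0)+[0,.015,0],f(104,223,.058))
print('cov',f(307,465,.036)+[0,.014,0],'box',f(312,549,.004)+[0,.042,0])
o=telemetry.get_obs();p=o['eef_pos'];R=Ro.from_quat(o['tool_rot']).as_matrix()
print((px(s,p+R@np.array([-.043,0,.004]))-[240,130])/.2)"
```

```text
tall [ 5.91329828e-01  3.35068469e-01 -1.11022302e-16] [0.59237931 0.32539733 0.085     ] [0.59220279 0.32312772 0.072     ]
short [0.4626172 0.3410104 0.       ] [0.46308113 0.33760273 0.058     ]
cov [0.56654911 0.114018   0.036     ] box [0.56775937 0.11791228 0.004     ]
[272.12885051  46.6764911 ]
```

{"name": "apply_moves", "arguments": {"moves": [[[-7,-15,10,0],[0,0,20,0],[0,0,20,0],[0,0,20,0],[0,0,15,0],[0,0,5,0],[0,0,0,0],[0,0,0,0],[0,0,0,0],[0,0,0,0]]]}}

```text
clock: 25.45
eef_pos: [0.5932, 0.3329, 0.0803]
tool_rot: [1.0, -0.002, 0.012, -0.005]
ft_force: [-0.5, 0.2, -0.3]
grip_width: 0.0855
```

```bash
python3 -c "
from h import *
plan(.592,.328,.035,0)"
```

```text
t 25.45 pos [593.2 332.9  80.3] yaw -0.3 j6 2.09 g 85.5 | shift [-2.3  5.4 45.2] turn -0.3
```

{"name": "apply_moves", "arguments": {"moves": [[[-2,4,15,0],[0,0,15,0],[0,0,9,0],[0,0,3,0],[0,0,1,0],[0,0,0,0],[0,0,0,0],[0,0,0,0],[0,0,0,0],[0,0,0,0]]]}}

```text
clock: 26.45
eef_pos: [0.597, 0.3318, 0.0437]
tool_rot: [1.0, -0.003, 0.018, -0.008]
ft_force: [-0.1, 0.2, -0.2]
grip_width: 0.0856
```

```bash
python3 -c "
from h import *
plan(.592,.328,.035,0);print(telemetry.get_obs()['ft_force'])"
```

```text
t 26.45 pos [597.  331.8  43.7] yaw -0.3 j6 2.08 g 85.6 | shift [-5.3  3.9  8.4] turn -0.3
[-0.06220368  0.23073371 -0.16463245]
```

{"name": "apply_moves", "arguments": {"moves": [[[-3,3,5,0],[-2,0,3,0],[0,0,1,0],[0,0,0,0],[0,0,0,0],[0,0,0,0],[0,0,0,0],[0,0,0,0],[0,0,0,0],[0,0,0,0]]]}}

```text
clock: 27.45
eef_pos: [0.5919, 0.3287, 0.0337]
tool_rot: [1.0, -0.002, 0.018, -0.008]
ft_force: [-0.6, 0.1, 0.7]
grip_width: 0.0852
```

{"name": "apply_moves", "arguments": {"moves": [[[0,0,0,0],[0,0,0,0],[0,0,0,0],[0,0,0,0],[0,0,0,0],[0,0,0,0],[0,0,0,0],[0,0,0,0],[0,0,0,0],[0,0,0,0]]], "hand": -1}}

```text
clock: 28.45
eef_pos: [0.5922, 0.329, 0.0344]
tool_rot: [1.0, -0.002, 0.019, -0.008]
ft_force: [-0.7, -0.5, -0.2]
grip_width: 0.0428
```

```bash
python3 -c "
from h import *
plan(.592,.328,.035,0);print(telemetry.get_obs()['tool_rot'])"
```

```text
t 28.45 pos [592.2 329.   34.4] yaw -0.3 j6 2.08 g 42.8 | shift [-0.2  0.9 -0.7] turn -0.3
[ 0.99978634 -0.00249809  0.01867943 -0.00849213]
```

{"name": "apply_moves", "arguments": {"moves": [[[0,0,-20,0],[0,0,-30,0],[0,0,-35,0],[0,0,-35,0],[0,20,0,0],[0,40,0,0],[0,45,0,0],[0,45,0,0],[0,45,0,0],[0,45,0,0]]]}}

```text
clock: 29.45
eef_pos: [0.584, 0.0852, 0.1486]
tool_rot: [1.0, 0.004, 0.015, -0.007]
ft_force: [1.2, 0.2, -2.1]
grip_width: 0.043
```

```bash
python3 -c "
from h import *
plan(.573,-.117,.12,0);print(telemetry.get_obs()['tool_rot'])"
```

```text
t 29.45 pos [584.   85.2 148.6] yaw 0.5 j6 1.7 g 43.0 | shift [-13.5 202.5  25.6] turn 0.5
[ 0.9998631   0.00423338  0.01458005 -0.0065784 ]
```

{"name": "apply_moves", "arguments": {"moves": [[[-3,45,0,0],[-3,45,0,0],[-3,45,5,0],[-3,42,5,0],[0,10,10,0],[0,0,10,0],[0,0,0,0],[0,0,0,0],[0,0,0,0],[0,0,0,0]]]}}

```text
clock: 30.45
eef_pos: [0.5706, -0.1104, 0.1113]
tool_rot: [1.0, 0.003, 0.012, -0.007]
ft_force: [0.4, -0.9, -0.4]
grip_width: 0.0427
```

```bash
python3 -c "
from h import *
plan(.573,-.117,.06,0);print(telemetry.get_obs()['tool_rot'])
s=snap('side','side6')
b=cv2.resize(s['color'][170:320,230:380,::-1],(600,600),interpolation=cv2.INTER_CUBIC)
cv2.imwrite('pics/c6.png',b)"
```

```text
t 30.45 pos [ 570.6 -110.4  111.3] yaw 0.3 j6 1.37 g 42.7 | shift [ 1.1  7.3 51.2] turn 0.3
[ 0.9999031   0.00258102  0.01184848 -0.00683668]
```

View pics/c6.png

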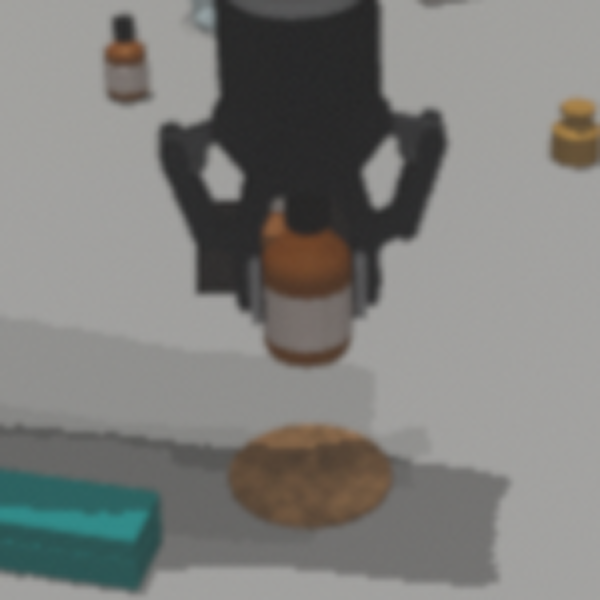

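```bash
python3 -c "
from h import *
s=load('side6');f=lambda u,v,z:w(s,230+u*.25,170+v*.25,z)
print('bottle',f(307,366,.077)+[0,.022,0]);print('pad',f(310,424,.006),f(310,528,.003),f(228,475,.006),f(393,475,.006))"
```

```text
bottle [ 0.57059374 -0.10590434  0.077     ]
pad [ 0.57366892 -0.07588245  0.006     ] [ 0.57021946 -0.16045057  0.003     ] [ 0.53024969 -0.11866179  0.006     ] [ 0.61395416 -0.12305226  0.006     ]
```

{"name": "apply_moves", "arguments": {"moves": [[[1,9,10,0],[0,0,15,0],[0,0,15,0],[0,0,10,0],[0,0,5,0],[0,0,0,0],[0,0,0,0],[0,0,0,0],[0,0,0,0],[0,0,0,0]]]}}

```text
clock: 31.5
eef_pos: [0.5765, -0.1195, 0.0557]
tool_rot: [1.0, 0.004, 0.015, -0.006]
ft_force: [-0.7, -0.4, -2.1]
grip_width: 0.0427
```

```bash
python3 -c "
from h import *
plan(.572,-.119,.041,0)
s=snap('side','side7')
b=cv2.resize(s['color'][200:320,250:370,::-1],(600,600),interpolation=cv2.INTER_CUBIC)
cv2.imwrite('pics/c7.png',b)"
```

```text
t 31.5 pos [ 576.5 -119.5   55.7] yaw 0.5 j6 1.35 g 42.7 | shift [-5.  -0.4 14.6] turn 0.5
```

View pics/c7.png

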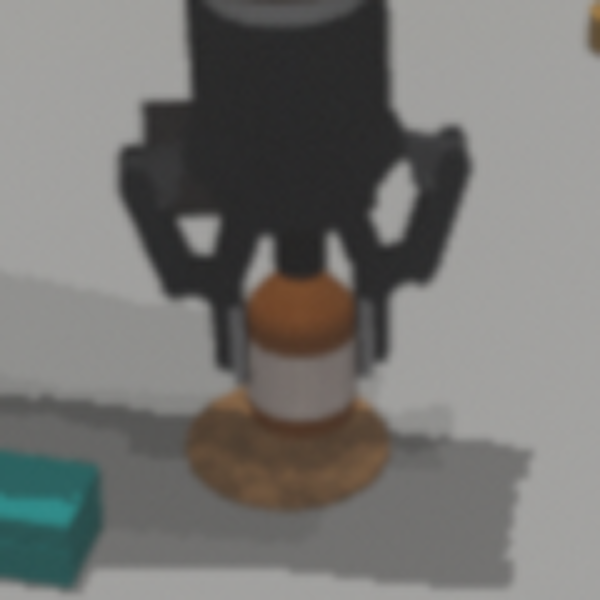

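```bash
python3 -c "
from h import *
s=load('side7');f=lambda u,v,z:w(s,250+u*.2,200+v*.2,z)
print('bottle',f(302,438,.021)+[0,.022,0]);print('pad',f(288,510,.003)+[0,.042,0],f(187,445,.006),f(389,445,.006))"
```

```text
bottle [ 0.57704568 -0.11560539  0.021     ]
pad [ 0.57041608 -0.1184609   0.003     ] [ 0.53105527 -0.11955545  0.006     ] [ 0.61297777 -0.12385254  0.006     ]
```

Only a few mm are left: x −5, y −2, then down 14.

{"name": "apply_moves", "arguments": {"moves": [[[-3,1,5,0],[-3,1,5,0],[-1,0,3,0],[0,0,1,0],[0,0,0,0],[0,0,0,0],[0,0,0,0],[0,0,0,0],[0,0,0,0],[0,0,0,0]]]}}

```text
clock: 32.55
eef_pos: [0.5697, -0.1216, 0.0408]
tool_rot: [1.0, 0.004, 0.016, -0.006]
ft_force: [-0.1, -0.7, -1.4]
grip_width: 0.0427
```

```bash
python3 -c "
from h import *
plan(.572,-.121,.0405,0);print(telemetry.get_obs()['ft_force'])"
```

```text
t 32.55 pos [ 569.7 -121.6   40.8] yaw 0.5 j6 1.34 g 42.7 | shift [ 2.3 -0.6  0.3] turn 0.5
[-0.05248161 -0.66805151 -1.4428687 ]
```

{"name": "apply_moves", "arguments": {"moves": [[[1,0,0,0],[0,0,0,0],[0,0,0,0],[0,0,0,0],[0,0,0,0],[0,0,0,0],[0,0,-20,0],[0,0,-40,0],[0,0,-50,0],[0,0,-50,0]]], "hand": 1}}

```text
clock: 33.55
eef_pos: [0.5605, -0.1221, 0.1968]
tool_rot: [1.0, 0.004, 0.007, -0.008]
ft_force: [1.0, 0.1, 0.6]
grip_width: 0.0853
```

```bash
python3 -c "
from h import *
plan(.463,.338,.19,0)"
```

```text
t 33.55 pos [ 560.5 -122.1  196.8] yaw 0.5 j6 1.34 g 85.3 | shift [ -93.6 -460.8   12.5] turn 0.5
```

{"name": "apply_moves", "arguments": {"moves": [[[-10,-46,0,0],[-10,-46,0,0],[-10,-46,0,0],[-10,-46,0,0],[-10,-46,0,0],[-10,-46,0,0],[-10,-46,0,0],[-10,-46,0,0],[-10,-46,0,0],[-5,-30,0,0]]]}}

```text
clock: 34.55
eef_pos: [0.4685, 0.3314, 0.2124]
tool_rot: [1.0, -0.002, 0.021, -0.007]
ft_force: [0.2, 0.4, -0.2]
grip_width: 0.0854
```

```bash
python3 -c "
from h import *
plan(.463,.338,.1,0)"
```

```text
t 34.55 pos [468.5 331.4 212.4] yaw -0.2 j6 2.2 g 85.4 | shift [-10.3  -5.  112.2] turn -0.2
```

{"name": "apply_moves", "arguments": {"moves": [[[-10,-5,20,0],[0,0,25,0],[0,0,30,0],[0,0,25,0],[0,0,10,0],[0,0,0,0],[0,0,0,0],[0,0,0,0],[0,0,0,0],[0,0,0,0]]]}}

```text
clock: 35.55
eef_pos: [0.4638, 0.3477, 0.1044]
tool_rot: [1.0, 0.003, 0.026, -0.011]
ft_force: [0.1, 0.4, 0.5]
grip_width: 0.0855
```

```bash
python3 -c "
from h import *
plan(.463,.338,.022,0);print(telemetry.get_obs()['tool_rot'])
s=snap('side','side8')
b=cv2.resize(s['color'][120:240,210:330,::-1],(600,600),interpolation=cv2.INTER_CUBIC)
cv2.imwrite('pics/c8.png',b)"
```

```text
t 35.55 pos [463.8 347.7 104.4] yaw 0.3 j6 2.21 g 85.5 | shift [-5.1 11.4 82. ] turn 0.3
[ 0.9996046   0.00323562  0.02571163 -0.01091244]
```

View pics/c8.png

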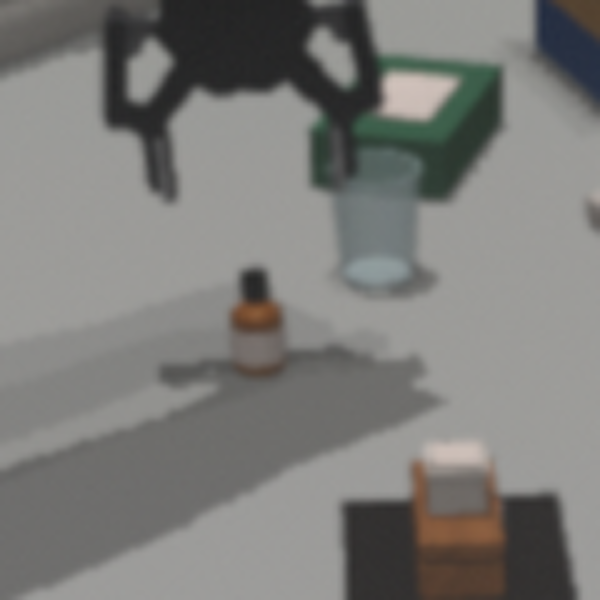

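{"name": "apply_moves", "arguments": {"moves": [[[-4,10,15,0],[0,0,20,0],[0,0,15,0],[0,0,10,0],[0,0,0,0],[0,0,0,0],[0,0,0,0],[0,0,0,0],[0,0,0,0],[0,0,0,0]]]}}

```text
clock: 36.6
eef_pos: [0.4676, 0.342, 0.0495]
tool_rot: [0.999, 0.003, 0.031, -0.015]
ft_force: [-0.7, -0.1, 0.6]
grip_width: 0.0852
```

```bash
python3 -c "
from h import *
plan(.463,.338,.024,0);print(telemetry.get_obs()['tool_rot'])"
```

```text
t 36.6 pos [467.6 342.   49.5] yaw 0.3 j6 2.2 g 85.2 | shift [-6.3  4.8 25. ] turn 0.3
[ 0.9993876   0.00311278  0.03139937 -0.01512678]
```

{"name": "apply_moves", "arguments": {"moves": [[[-3,3,10,0],[-2,1,8,0],[-1,0,5,0],[0,0,1,0],[0,0,0,0],[0,0,0,0],[0,0,0,0],[0,0,0,0],[0,0,0,0],[0,0,0,0]]]}}

```text
clock: 37.6
eef_pos: [0.4628, 0.3385, 0.023]
tool_rot: [0.999, 0.003, 0.031, -0.015]
ft_force: [0.3, 0.7, -0.2]
grip_width: 0.0855
```

```bash
python3 -c "
from h import *
plan(.463,.338,.024,0);print(telemetry.get_obs()['tool_rot'])"
```

```text
t 37.6 pos [462.8 338.5  23. ] yaw 0.3 j6 2.2 g 85.5 | shift [ 0.3  0.5 -1. ] turn 0.3
[ 0.99938591  0.00315602  0.03143856 -0.01514763]
```

{"name": "apply_moves", "arguments": {"moves": [[[0,0,0,0],[0,0,0,0],[0,0,0,0],[0,0,0,0],[0,0,0,0],[0,0,0,0],[0,0,0,0],[0,0,0,0],[0,0,-20,0],[0,0,-30,0]]], "hand": -1}}

```text
clock: 38.6
eef_pos: [0.4566, 0.3347, 0.0694]
tool_rot: [1.0, 0.003, 0.027, -0.012]
ft_force: [0.9, -1.1, -0.8]
grip_width: 0.0285
```

{"name": "apply_moves", "arguments": {"moves": [[[0,0,-40,0],[0,0,-35,0],[14,40,0,0],[14,45,0,0],[14,45,0,0],[14,45,0,0],[14,45,0,0],[14,45,0,0],[10,35,0,0],[0,0,0,0]]]}}

```text
clock: 39.6
eef_pos: [0.555, 0.0263, 0.1484]
tool_rot: [0.999, 0.007, 0.032, -0.014]
ft_force: [-0.0, 0.6, -1.3]
grip_width: 0.0283
```

```bash
python3 -c "
from h import *
plan(.569,.001,.07,0);print(telemetry.get_obs()['tool_rot'])"
```

```text
t 39.6 pos [555.   26.3 148.4] yaw 0.7 j6 1.59 g 28.3 | shift [ 8.6 27.7 78.4] turn 0.7
[ 0.99935721  0.00680432  0.03221613 -0.01417682]
```

{"name": "apply_moves", "arguments": {"moves": [[[8,27,10,0],[0,0,20,0],[0,0,20,0],[0,0,15,0],[0,0,5,0],[0,0,0,0],[0,0,0,0],[0,0,0,0],[0,0,0,0],[0,0,0,0]]]}}

```text
clock: 40.6
eef_pos: [0.5689, 0.0029, 0.0781]
tool_rot: [0.999, 0.007, 0.034, -0.015]
ft_force: [-0.5, -0.0, -0.0]
grip_width: 0.0284
```

```bash
python3 -c "
from h import *
plan(.569,.001,.0245,0);print(telemetry.get_obs()['tool_rot'])
s=snap('side','side9')
b=cv2.resize(s['color'][170:320,230:380,::-1],(600,600),interpolation=cv2.INTER_CUBIC)
cv2.imwrite('pics/c9.png',b)"
```

```text
t 40.6 pos [568.9   2.9  78.1] yaw 0.7 j6 1.55 g 28.4 | shift [-3.5  3.5 53.4] turn 0.7
[ 0.99929557  0.00692591  0.03358322 -0.01525005]
```

View pics/c9.png

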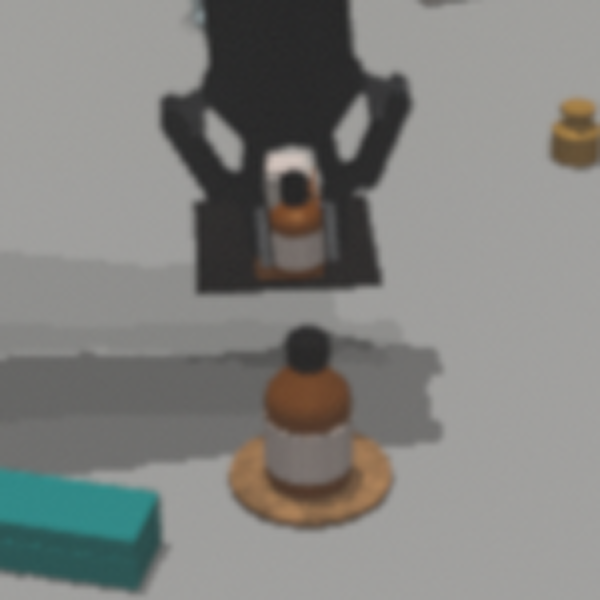

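{"name": "apply_moves", "arguments": {"moves": [[[-2,2,15,0],[0,0,15,0],[0,0,10,0],[0,0,4,0],[0,0,0,0],[0,0,0,0],[0,0,0,0],[0,0,0,0],[0,0,0,0],[0,0,0,0]]]}}

```text
clock: 41.65
eef_pos: [0.5737, 0.002, 0.0373]
tool_rot: [0.999, 0.007, 0.038, -0.015]
ft_force: [0.3, -0.2, -1.6]
grip_width: 0.0283
```

```bash
python3 -c "
from h import *
plan(.569,.001,.024,0);o=telemetry.get_obs();print(o['tool_rot'],o['ft_force'])"
```

```text
t 41.65 pos [573.7   2.   37.3] yaw 0.7 j6 1.55 g 28.3 | shift [-5.7  1.3 12.9] turn 0.7
[ 0.99913632  0.00681418  0.03808108 -0.0151663 ] [ 0.33439693 -0.19247939 -1.55943039]
```

{"name": "apply_moves", "arguments": {"moves": [[[-3,1,5,0],[-2,0,4,0],[-1,0,2,0],[0,0,1,0],[0,0,0,0],[0,0,0,0],[0,0,0,0],[0,0,0,0],[0,0,0,0],[0,0,0,0]]]}}

```text
clock: 42.65
eef_pos: [0.5683, 0.0012, 0.024]
tool_rot: [0.999, 0.007, 0.038, -0.015]
ft_force: [1.0, 0.5, -0.4]
grip_width: 0.0286
```

```bash
python3 -c "
from h import *
plan(.569,.001,.024,0);o=telemetry.get_obs();print(o['tool_rot'],o['ft_force'])"
```

```text
t 42.65 pos [568.3   1.2  24. ] yaw 0.7 j6 1.54 g 28.6 | shift [0.7 0.3 0. ] turn 0.7
[ 0.99912919  0.00680325  0.03827278 -0.01515809] [ 0.98215953  0.54144909 -0.44034938]
```

{"name": "apply_moves", "arguments": {"moves": [[[0,0,0,0],[0,0,0,0],[0,0,0,0],[0,0,0,0],[0,0,0,0],[0,0,0,0],[0,0,-20,0],[0,0,-40,0],[0,0,-50,0],[0,0,-50,0]]], "hand": 1}}

```text
clock: 43.65
eef_pos: [0.5501, -0.0035, 0.1791]
tool_rot: [0.999, 0.007, 0.028, -0.015]
ft_force: [1.3, -0.5, 0.6]
grip_width: 0.0855
```

{"name": "apply_moves", "arguments": {"moves": [[[0,0,-30,0],[-30,0,0,0],[-40,0,0,0],[-40,0,0,0],[-40,0,0,0],[-30,0,0,0],[0,0,0,0],[0,0,0,0],[0,0,0,0],[0,0,0,0]]]}}

```text
clock: 44.65
eef_pos: [0.3701, -0.0072, 0.2078]
tool_rot: [0.999, 0.007, 0.042, -0.015]
ft_force: [-0.0, -0.2, -0.1]
grip_width: 0.0858
```

```bash
python3 -c "
from h import *
plan(.37,0,.2,0)
s=snap('side','side10');c=snap('top','top10')
b=cv2.resize(s['color'][130:330,200:400,::-1],(600,600),interpolation=cv2.INTER_CUBIC)
cv2.imwrite('pics/c10.png',b)
a=cv2.resize(c['color'][150:300,150:450,::-1],(800,400),interpolation=cv2.INTER_CUBIC)
cv2.imwrite('pics/c11.png',a)"
```

```text
t 44.65 pos [370.1  -7.2 207.8] yaw 0.7 j6 1.51 g 85.8 | shift [-0.7 -6.9  8. ] turn 0.7
```

View pics/c10.png

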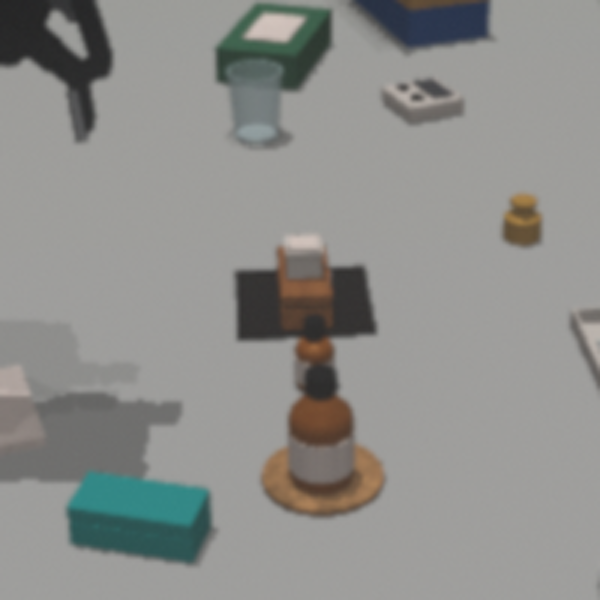

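View pics/c11.png

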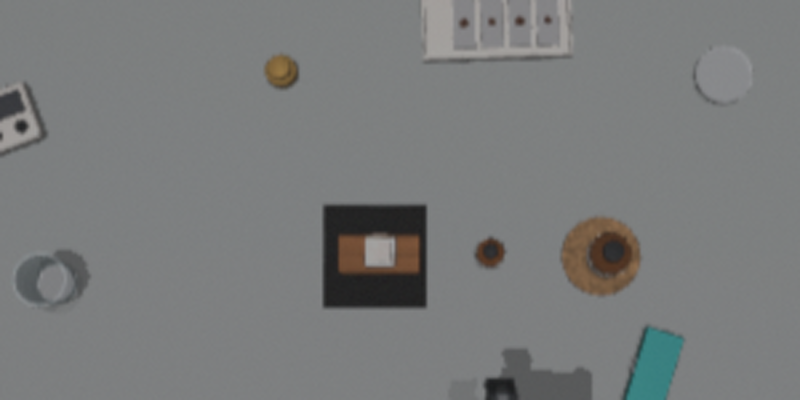

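```bash
python3 -c "
from h import *
c=load('top10');f=lambda u,v,z:w(c,150+u*.375,150+v*.375,z)
P={n:f(*q) for n,*q in [('mat',375,256,.004),('box',379,254.5,.036),('cov',379,250.5,.06),('short',489.5,250,.058),('shortbody',490,252,.031),('tall',613.5,251.5,.091),('tallbody',611,253,.053),('pad',601,256,.006)]}
for k,v in P.items(): print(k,v.round(4))
d=P['pad']-P['mat'];print('len',np.linalg.norm(d[:2]))
s=load('side10');g=lambda u,v,z:w(s,200+u/3,130+v/3,z)
print('SIDE tall',g(321,493,.006)+[0,.022,0],g(321,370,.091),'pad',g(323,512,.003)+[0,.042,0],'short cap',g(315,322,.058))
a=load('top0')
for n,(u,v) in dict(beaker=(168,255),dish=(421,178),wt=(256,176)).items():
  t=a['color'][v-18:v+18,u-18:u+18];r=cv2.matchTemplate(c['color'][v-26:v+26,u-26:u+26],t,cv2.TM_CCOEFF_NORMED);print(n,cv2.minMaxLoc(r)[1::2])
"
```

```text
mat [0.5604 0.1239 0.004 ]
box [0.5598 0.1178 0.036 ]
cov [0.5622 0.1165 0.06  ]
short [0.5657 0.0033 0.058 ]
shortbody [0.5657 0.0024 0.031 ]
tall [ 0.5649 -0.1208  0.091 ]
tallbody [ 0.5662 -0.1217  0.053 ]
pad [ 0.5663 -0.1154  0.006 ]
len 0.23936879867704702
SIDE tall [ 0.57008911 -0.11748849  0.006     ] [ 0.5714883  -0.12029943  0.091     ] pad [ 0.57072075 -0.11421528  0.003     ] short cap [ 0.57151637 -0.00374554  0.058     ]
beaker (0.9981270432472229, (8, 8))
dish (0.9912832379341125, (8, 8))
wt (0.9979609251022339, (8, 8))
```

```bash
python3 -c "
from workcell import workorder
print(workorder.job_done())"
```

```text
the job is handed in; nothing more can be done
None
```

The station is set out and the job is handed in at about 45 s on the robot's clock. The hand-in gives no verdict, so these are my own last checks, measured in the final pictures:

| Check | Measured | Limit |
|---|---|---|
| Slide box to mat centre | about 6 mm, sides parallel by eye | 15 mm |
| Cover box to slide box centre | about 3 mm | 10 mm |
| Tall bottle to pad centre | about 6 mm (top camera), 3–6 mm (side camera) | 13 mm |
| Short bottle off the mat–pad line | about 2 mm | 15 mm |
| Short bottle to mat and pad centres | about 120 mm each | 136 mm |
| Beaker, petri dish, weight | no shift seen between first and last pictures | 15 mm |

Everything stands upright and released, and the arm is clear of it all.

- **Camera disagreement:** the two cameras differ by about 6 mm in x. The side camera agreed with the fingertips, so I trusted it. The distances above compare things within one picture, so this offset largely cancels.
- **Tool tilt:** the tool gradually tilted to about 4–5° over the moves. The bottles still came to rest standing straight.

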